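# Snap the food box lid shut all round

## Robot

A 7-joint arm with a two-finger parallel gripper is mounted at the origin on the work surface. World frame = base frame: x ahead of the robot, y to its left, z up, the work surface at z = 0. Lengths are in m, angles in degrees, forces in N, time in s.
With the tool pointing down it reaches from about 0.425 to 0.875 m from the base axis. Payload 4.7 kg.
Tool frame: the origin (TCP) lies at the very end of the fingers, on their centre line; the grasp point (between the pads) lies 19 mm behind it (pinch_z is the distance from the TCP to the grasp point, in m); z points along the fingers, y is the direction in which the jaws open and shut (so a half turn about z gives the same grasp; the last joint's range is limited). The gripper opens to 87 mm and grips with 3 to 60 N. Pads are 19 mm wide; open, the fingers measure 117 mm over their backs; the gripper's body (75 mm by 190 mm) begins 51 mm behind the grasp point.
Start: joints at [77.813, 18.392, -4.016, 83.108, 1.295, 78.541, -3.26], TCP at [0.146, -0.633, 0.188] pointing down, gripper open.
Joint ranges: [-163.93, 163.93], [-17.29, 119.83], [-79.2, 71.16], [3.27, 140.29], [-89.18, 269.18], [5.43, 117.66], [-154.24, 154.24]. Speed limits (degrees/s): [147.25, 147.25, 180, 180, 180, 180, 180].

## Interface

Orientations are given as [roll, pitch, yaw] about the fixed x, y, z axes, in that order (R = Rz(yaw) Ry(pitch) Rx(roll)).
In Python, from cell import get_obs, read_camera, camera_params, sign_off, pinch_z gives the robot as it stands.
- The arm moves only by the shell command python3 -m handwheel 'ROWS' [FORCE]. ROWS is JSON, a list of rows, each a list of 5 numbers: the finger opening in m, from 0 to 0.087, then the shift along the tool's x, y, z in m, then the turn about the tool's z in rad. In form: [[jaw, tx, ty, tz, twist], ...]. A call has 1 to 20 rows; each row is the pose to reach, as a shift and turn from the pose commanded when the call began, along the tool's axes at that moment; what a row does not reach only later rows make up. A row lasts 1/10 s, in which the tool goes at most 50 mm and 8.59 degrees, less where a joint would pass 70% of its speed; a pose out of reach is approached as far as the arm can. A call with a gripper value outside its range is refused whole. The fingers move at their own pace and stop on an object; FORCE is the grip in N (left out, the last holds). Time passes only in rows, so rows that repeat a pose let the fingers close. It gives the time, the measured TCP pose, the force and the opening at its end, in the units of the state.
- get_obs(): the state, without advancing time (a new reading comes with each control period).
- read_camera(name): name is "scene" or "top"; returns the picture (384x512x3 uint8, blue, green, red); there is no depth.
- camera_params(name): a dict with "camera_matrix" (3x3 intrinsics, pixels), "R" (3x3) and "t" (3): a world point X has camera coordinates R X + t. Camera axes: x right, y down, z forward; pixel columns grow to the right and rows downward; lengths in m; the calibration is good to about 2 mm. A picture is of the moment at which its call begins. camera_params takes no time and is no camera call.
- sign_off(): hands the job in, once; it reports no verdict.
The state is a dict: "time_s": time; "qpos": joint angles; "joint_velocities": joint speeds; "effort": joint torques, N m; "tool_pos": TCP position; "tool_rot": TCP orientation; "force": force on the tool from outside, world axes, zero at the start; "wrist_torque": the same for the moment, N m; "grip_width": finger opening in m.
Only numpy, scipy, OpenCV 4.12 (cv2) and the standard library are available. Lean on these libraries where they do the work, as an engineer would, in place of code of your own. Each camera call takes 0.05 s, during which the arm holds its last target.

## Task

The lid of the food box on the counter is not properly on: on some of its four sides the blue rim section has sprung up. Press the rim down with the fingertips, one side after another, until all four sections have clicked shut; leave the box standing where it is without lifting it or shoving it about, and do not disturb the other kitchen things.

Things in the scene. Friction and masses are not known exactly. Their poses are not given: they have to be found in the camera images.
- foodbox: loose cream food box (0.7 to 1.0 kg) with a snap-fit lid, 204 mm long (its x), 154 mm wide (its y), 83 mm high when shut; origin at the centre of its underside, z up. Lid: fixed white middle panel (130 x 80 mm, top at 80 mm) framed by four blue rim sections, each hinged at the panel's edge; a sprung one tilts up at its outer edge. Pressing straight down does not tip it.
- long_a (a joint): hinge of the blue rim section on the long +y side of the box: about 0 = sprung open, outer edge standing about 7 mm proud; about 0.22 rad = clicked flat and shut. A snap: it rests only at these two ends (some sections may start shut). Pressed at its press point it resists with about 12 N at first, then less; past half-way (0.11 rad) it snaps shut by itself and stays shut. It yields 0.01 rad at its stops.
- long_a_press (a point): press point of the long +y side rim section (200 x 34 mm, pale stripe): on its upper face at mid-length, 23 mm outward of its hinge. It moves with the section: about 88 mm above the counter when open, 83 mm when shut. In the box's frame it lies at x 0, y +64 mm.
- long_b (a joint): hinge of the blue rim section on the long -y side of the box: about 0 = sprung open, outer edge standing about 7 mm proud; about 0.22 rad = clicked flat and shut. A snap: it rests only at these two ends (some sections may start shut). Pressed at its press point it resists with about 12 N at first, then less; past half-way (0.11 rad) it snaps shut by itself and stays shut. It yields 0.01 rad at its stops.
- long_b_press (a point): press point of the long -y side rim section (200 x 34 mm, pale stripe): on its upper face at mid-length, 23 mm outward of its hinge. It moves with the section: about 88 mm above the counter when open, 83 mm when shut. In the box's frame it lies at x 0, y -64 mm.
- short_a (a joint): hinge of the blue rim section on the short +x side of the box: about 0 = sprung open, outer edge standing about 7 mm proud; about 0.22 rad = clicked flat and shut. A snap: it rests only at these two ends (some sections may start shut). Pressed at its press point it resists with about 12 N at first, then less; past half-way (0.11 rad) it snaps shut by itself and stays shut. It yields 0.01 rad at its stops.
- short_a_press (a point): press point of the short +x side rim section (78 x 34 mm, pale stripe): on its upper face at mid-length, 23 mm outward of its hinge. It moves with the section: about 88 mm above the counter when open, 83 mm when shut. In the box's frame it lies at x +89 mm, y 0.
- short_b (a joint): hinge of the blue rim section on the short -x side of the box: about 0 = sprung open, outer edge standing about 7 mm proud; about 0.22 rad = clicked flat and shut. A snap: it rests only at these two ends (some sections may start shut). Pressed at its press point it resists with about 12 N at first, then less; past half-way (0.11 rad) it snaps shut by itself and stays shut. It yields 0.01 rad at its stops.
- short_b_press (a point): press point of the short -x side rim section (78 x 34 mm, pale stripe): on its upper face at mid-length, 23 mm outward of its hinge. It moves with the section: about 88 mm above the counter when open, 83 mm when shut. In the box's frame it lies at x -89 mm, y 0.
- griddle: round flat aluminium griddle, 250 mm across, 12 mm high, with a wire loop handle; loose bystander, origin under its centre
- plates: stack of four ceramic plates, 210 mm across, 39 mm high; loose bystander, origin under its centre
- spatula: steel spatula, 260 mm long, lying flat with its handle towards its own -x; loose bystander
- tumbler: glass tumbler, 68 mm across, 110 mm high; loose bystander, origin under its centre
- mug: white mug, 76 mm across, 85 mm high; loose bystander, origin under its centre
- dispenser: empty white plastic soap dispenser with a push head, 68 mm across, 163 mm high, light and easily tipped; loose bystander, not to be used, origin under its centre
- salt: glass salt jar with a red cap, 60 mm across, 100 mm high; loose bystander, origin under its centre
Things that resemble listed ones, but are neither listed nor needed, are in the scene too. What is shaped like the foodbox but turquoise is not meant.

How it is judged:
By the outcome, as a careful person would: the job done as asked, in the order asked, and still so for the second after the job is handed in, with the robot touching nothing.
It also fails if it takes over 48 s, if anything falls off the work surface, if the arm or the gripper's body presses on something with over 40 N, if the wrist force passes 120 N, or if a joint passes its speed limit or range.

## Working session

There is one attempt and no reset: what is moved stays moved. The work goes in short steps, Python scripts to look and compute and a shell command to move; the robot and the scene stay as the last step left them, time stands still between calls to the robot, and variables do not carry over. Pictures are saved under pics/ and viewed, and the job is handed in when it is done.

```bash
mkdir -p pics
python3 - <<'E'
from cell import *
import cv2
o=get_obs();print(o)
for n in("scene","top"):
    cv2.imwrite(f"pics/{n}0.png",read_camera(n)); print(n,camera_params(n))
print(pinch_z if not callable(pinch_z) else pinch_z())
E
```

```text
{'time_s': 0.0, 'qpos': array([77.81600817, 18.43963549, -4.01520953, 83.17309168,  1.29365994,
       78.53823286, -3.26104462]), 'joint_velocities': array([ 0.06659902, -0.01437715, -0.18699386, -0.09836372,  0.07460038,
       -0.07233047,  0.13761878]), 'effort': array([-6.69310903e-04, -4.91292465e+01, -4.04019020e-01, -3.12529635e+01,
       -6.40267530e-02,  4.36871743e-02,  1.70898452e-04]), 'tool_pos': array([ 0.14594996, -0.63279969,  0.18717082]), 'tool_rot': array([-1.79894201e+02,  4.30820613e-03,  1.29920877e+01]), 'force': array([-0.10398194, -0.05187182,  0.33451518]), 'wrist_torque': array([ 0.0660501 , -0.00143878,  0.03358458]), 'grip_width': 0.08676211918466875}
scene {'camera_matrix': array([[375.10638883,   0.        , 258.02734342],
       [  0.        , 375.10638883, 200.73210552],
       [  0.        ,   0.        ,   1.        ]]), 'R': array([[ 0.74422951,  0.66787568,  0.00803242],
       [ 0.44212102, -0.48358035, -0.75543302],
       [-0.50065102,  0.56576685, -0.65517664]]), 't': array([-0.34035665, -0.13832817,  1.55949136])}
top {'camera_matrix': array([[474.75646385,   0.        , 255.31518529],
       [  0.        , 474.75646385, 191.61144162],
       [  0.        ,   0.        ,   1.        ]]), 'R': array([[-0.02448231, -0.99958948,  0.01488272],
       [-0.98087305,  0.02114296, -0.19349687],
       [ 0.19310277, -0.01933531, -0.98098801]]), 't': array([-0.02166794,  0.48657803,  1.40838335])}
0.0187
```

View pics/scene0.png

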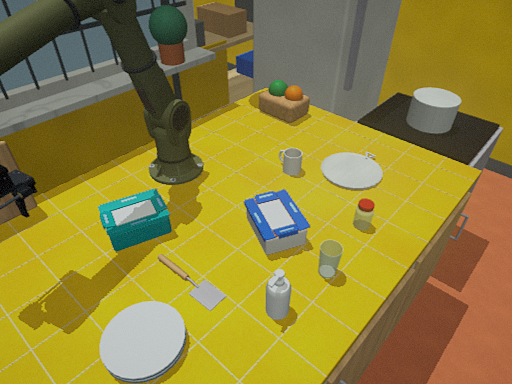

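View pics/top0.png

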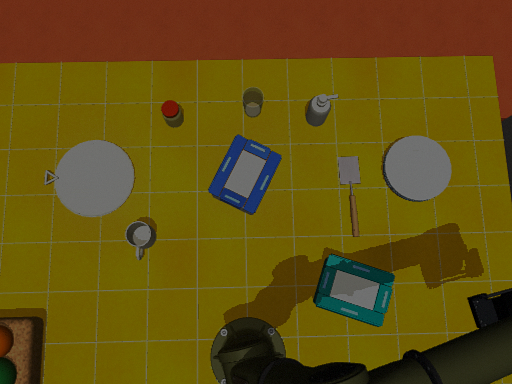

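The blue-lidded box is at top (245,174) and scene (277,220). The turquoise decoy is at top (354,290). I'll enlarge the box.

Run:
```python
import cv2
a=cv2.imread("pics/top0.png")[125:225,195:295]; cv2.imwrite("pics/topc.png",cv2.resize(a,(600,600),interpolation=cv2.INTER_CUBIC))
a=cv2.imread("pics/scene0.png")[180:260,230:325]; cv2.imwrite("pics/scenec.png",cv2.resize(a,(665,560),interpolation=cv2.INTER_CUBIC))
```

```text
(no output)
```

View pics/topc.png

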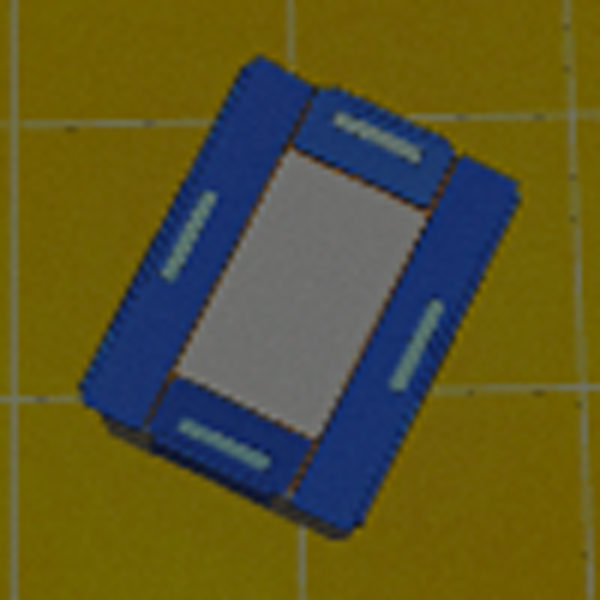

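View pics/scenec.png

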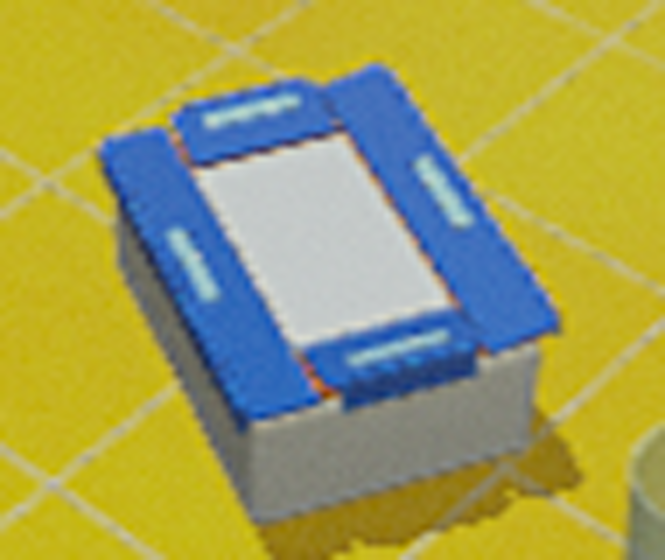

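The top crop gives the white panel corners at about (291,150), (428,211), (316,440) and (178,377). The stripes are at (377,137), (188,237), (417,345) and (225,444). Both short ends look sprung, and the long sides are unclear.

```bash
cat > h.py <<'E'
import numpy as np
from cell import camera_params
def bp(n,uv,z):
    c=camera_params(n);K,R,t=(np.array(c[k]) for k in("camera_matrix","R","t"))
    C=-R.T@t; d=R.T@np.linalg.inv(K)@np.array([*uv,1.]); return C+d*(z-C[2])/d[2]
def proj(n,X):
    c=camera_params(n);p=np.array(c["camera_matrix"])@(np.array(c["R"])@X+c["t"]);return p[:2]/p[2]
E
python3 - <<'E'
from h import *
P=[bp("top",((u+.5)/6-.5+195,(v+.5)/6-.5+125),.08) for u,v in[(291,150),(428,211),(316,440),(178,377)]]
P=np.array(P)[:,:2];c=P.mean(0);print(P,c,[np.linalg.norm(P[i]-P[i-1]) for i in range(4)])
S=[(300-0,0)]
Q=[bp("scene",((u+.5)/7-.5+230,(v+.5)/7-.5+180),.08) for u,v in[(193,167),(345,132),(455,303),(297,348)]]
Q=np.array(Q)[:,:2];print(Q.round(3),Q.mean(0))
e=(P[0]+P[1]-P[2]-P[3]);yaw=np.arctan2(e[1],e[0]);print("yaw",np.degrees(yaw))
e=(Q[2]+Q[3]-Q[0]-Q[1]);print("yaw scene",np.degrees(np.arctan2(e[1],e[0])))
ex=np.array([np.cos(yaw),np.sin(yaw)]);ey=np.array([-ex[1],ex[0]])
for n,a,b in[("+x",.089,0),("-x",-.089,0),("+y",0,.064),("-y",0,-.064)]:
    w=c+a*ex+b*ey
    for z in(.083,.088):
        X=np.array([*w,z]);t=proj("top",X);s=proj("scene",X)
        print(n,w.round(4),z,((t-[195,125]+.5)*6-.5).round(0),((s-[230,180]+.5)*7-.5).round(0))
for nm,X in [("salt",(171,110,.1)),("tumbler",(253,98,.1)),("disp",(320,102,.16)),("mug",(141,233,.085)),("head end",(335,97,.15)),("spat",(347,158,0))]:
    print(nm,bp("top",X[:2],X[2]).round(3))
E
```

```text
[[ 0.61099637  0.00186803]
 [ 0.57755435 -0.06686118]
 [ 0.46090568 -0.00765753]
 [ 0.49442079  0.06063441]] [ 0.5359693  -0.00300407] [np.float64(0.13055019619363697), np.float64(0.07643345671532226), np.float64(0.1308127869648929), np.float64(0.07607268253118277)]
[[ 0.46  -0.009]
 [ 0.498  0.061]
 [ 0.612  0.002]
 [ 0.577 -0.069]] [ 0.53699594 -0.00373664]
yaw -26.831305729444075
yaw scene -27.26576483910656
+x [ 0.6154 -0.0432] 0.083 [379. 138.] [400. 354.]
+x [ 0.6154 -0.0432] 0.088 [380. 135.] [400. 346.]
-x [0.4566 0.0372] 0.083 [226. 449.] [250. 113.]
-x [0.4566 0.0372] 0.088 [226. 448.] [250. 106.]
+y [0.5649 0.0541] 0.083 [189. 239.] [444. 195.]
+y [0.5649 0.0541] 0.088 [189. 236.] [445. 188.]
-y [ 0.5071 -0.0601] 0.083 [419. 346.] [194. 261.]
-y [ 0.5071 -0.0601] 0.088 [419. 344.] [194. 253.]
salt [0.735 0.219 0.1  ]
tumbler [ 0.769 -0.032  0.1  ]
disp [ 0.728 -0.227  0.16 ]
mug [0.362 0.305 0.085]
head end [ 0.747 -0.275  0.15 ]
spat [ 0.599 -0.332  0.   ]
```

The panel measures 131 x 76 mm against a true 130 x 80, and the two cameras agree to 1 mm. The box centre is about (0.5365, -0.0034) with yaw -27°. I'll press all four points, because pressing one that's already shut does no harm. The fingers will be closed, with the jaw axis along each side.

```bash
python3 -m handwheel '[[0,0.02,-0.02,0,-0.1],[0,0.05,-0.05,0,-0.2],[0,0.08,-0.08,0,-0.3],[0,0.11,-0.11,0,-0.4],[0,0.14,-0.14,0,-0.5],[0,0.17,-0.17,0,-0.6],[0,0.2,-0.2,0,-0.7],[0,0.23,-0.23,0,-0.8],[0,0.26,-0.26,0,-0.873],[0,0.29,-0.29,0,-0.873],[0,0.32,-0.32,0,-0.873],[0,0.35,-0.35,0,-0.873],[0,0.38,-0.38,0,-0.873],[0,0.41,-0.41,0,-0.873],[0,0.44,-0.44,0,-0.873],[0,0.47,-0.465,0,-0.873],[0,0.481,-0.4765,0,-0.873],[0,0.481,-0.4765,0.04,-0.873],[0,0.481,-0.4765,0.067,-0.873],[0,0.481,-0.4765,0.067,-0.873]]' 20
python3 - <<'E'
from cell import *
import cv2
o=get_obs();print(o['time_s'],o['tool_pos'],o['tool_rot'],o['force'],o['grip_width'],o['qpos'])
for n in("scene","top"): cv2.imwrite(f"pics/{n}1.png",read_camera(n))
E
```

```text
time_s: 2.1
tool_pos: [0.5042, -0.0604, 0.1174]
tool_rot: [-179.6, 0.1, 63.1]
force: [-0.3, 0.6, -0.6]
grip_width: 0.0005
2.1 [ 0.50417629 -0.06036693  0.11737803] [-1.79550525e+02  9.93513144e-02  6.30547550e+01] [-0.26529931  0.56903412 -0.61713261] 0.00046033281607085394 [ 44.07622509   7.30978362 -42.58919312 106.69371087   5.20248563
  68.44276301 -27.18023628]
```

Run:
```python
import cv2,numpy as np
a=cv2.resize(cv2.imread("pics/top1.png")[125:225,195:295],(500,500),interpolation=2)
cv2.imwrite("pics/t1.png",a)
cv2.imwrite("pics/s1.png",cv2.resize(cv2.imread("pics/scene1.png")[150:260,210:330],(720,600)[:2],interpolation=2))
```

```text
(no output)
```

View pics/s1.png

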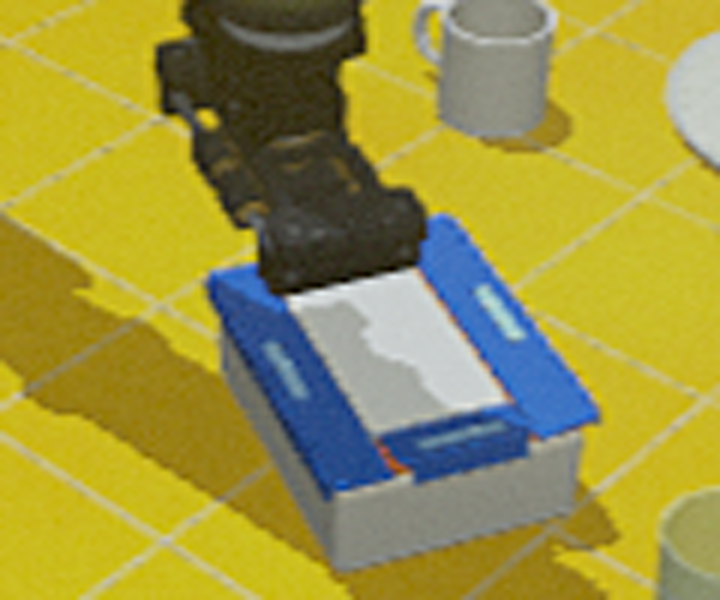

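Run:
```python
from h import *
for z in(.117,.187): 
  s=proj("scene",np.array([.5042,-.0604,z]));print((s-[210,150]+.5)*[6,5.4545],proj("top",np.array([.5042,-.0604,z])))
```

```text
[282.6674473  322.90944127] [264.89959711 180.73461687]
[283.42875781 230.5909308 ] [265.77060391 175.3114635 ]
```

View pics/top1.png

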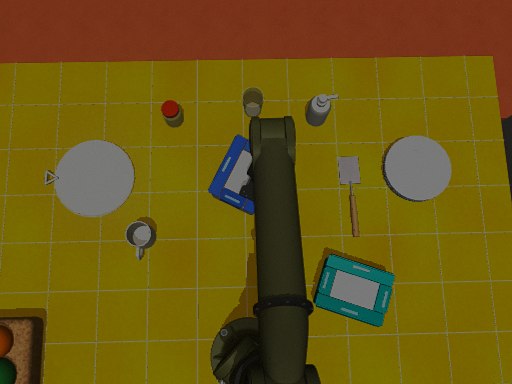

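View pics/scene1.png

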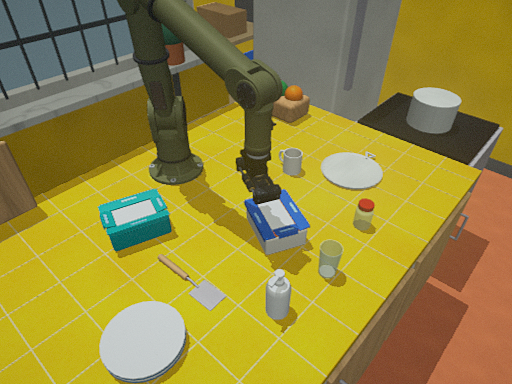

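Run:
```python
from h import *
from cell import *
import cv2
im=read_camera("scene");o=get_obs();print(o['time_s'],o['tool_pos'],o['tool_rot'],o['qpos'])
from scipy.spatial.transform import Rotation as Ro
R=Ro.from_euler('xyz',o['tool_rot'],degrees=True).as_matrix();p=o['tool_pos']
big=cv2.resize(im[130:260,200:330],(600,600),interpolation=2)
def d(a,c):
    s=proj("scene",p+R@np.array(a)); s=((s-[200,130]+.5)*600/130).astype(int);cv2.circle(big,tuple(map(int,s)),3,c,-1)
d([0,0,0],(0,0,255))
for y in(-.015,.015):
  for x in(-.0095,.0095): d([x,y,0],(0,255,255));
for y in(-.095,.095):
  for x in(-.0375,.0375): d([x,y,-.07],(0,255,0))
cv2.imwrite("pics/s2.png",big)
```

```text
2.25 [ 0.50839986 -0.06103028  0.12239718] [ 1.79926191e+02 -2.59990597e-02  6.30004955e+01] [ 44.12210163   7.0833263  -42.61310808 106.28257062   5.15701095
  68.49358847 -27.16036875]
```

View pics/s2.png

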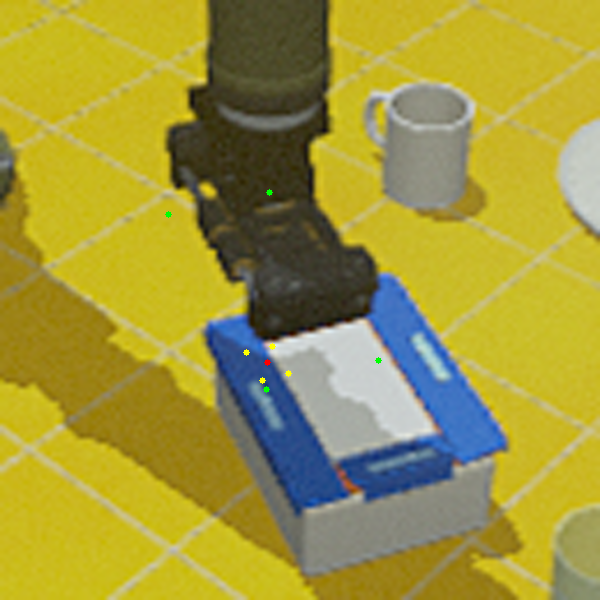

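Run:
```python
from h import *
import cv2
from scipy.spatial.transform import Rotation as Ro
im=cv2.imread("pics/scene0.png")
R=Ro.from_euler('xyz',[180,0,13],degrees=True).as_matrix();p=np.array([.146,-.633,.187])
big=cv2.resize(im[120:270,0:150],(600,600),interpolation=2)
def d(a,c):
    s=proj("scene",p+R@np.array(a)); print(s);s=((s-[0,120]+.5)*4).astype(int);cv2.circle(big,tuple(map(int,s)),3,c,-1)
d([0,0,0],(0,0,255))
for y in(-.058,.058): d([0,y,0],(0,255,255));
for y in(-.095,.095):
  for x in(-.0375,.0375): d([x,y,-.07],(0,255,0))
cv2.imwrite("pics/s3.png",big)
print("base",proj("scene",np.zeros(3)),proj("top",np.zeros(3)))
for z in (0,.1,.2):
  print(proj("top",p*[1,1,0]+[0,0,z]))
t=cv2.imread("pics/top0.png");cv2.imwrite("pics/t3.png",cv2.resize(t[260:384,380:512],(639,600),interpolation=2))
```

```text
[ 14.49676282 234.69478677]
[ 33.54669961 221.55359772]
[ -6.06991424 248.88226646]
[ 26.65747218 190.56086005]
[ 44.8567029  199.26275367]
[-43.24266234 233.82702109]
[-24.58441867 245.09613671]
base [176.16093672 167.45985898] [248.01107121 355.63359036]
[454.38365163 299.74355493]
[469.36454523 300.79576795]
[486.69189671 302.01278912]
```

View pics/s3.png

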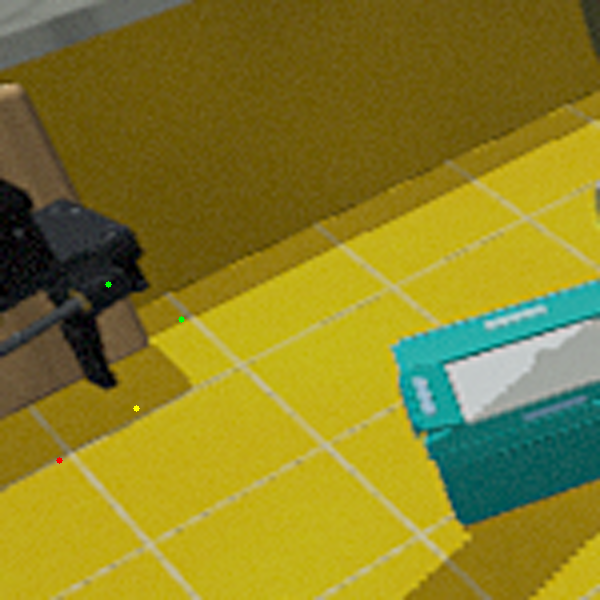

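View pics/t3.png

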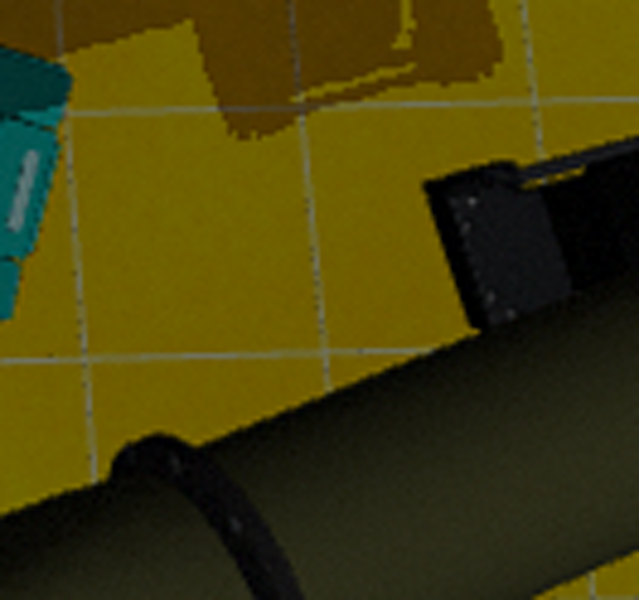

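Run:
```python
from h import *
from scipy.spatial.transform import Rotation as Ro
R=Ro.from_euler('xyz',[180,0,13],degrees=True).as_matrix();p=np.array([.146,-.633,.187])
for dz in(0,.02,.03,.04):
  print(dz,[((proj("scene",p+R@np.array([x,y,-dz]))-[0,120]+.5)*4).round() for x in(-.0095,.0095) for y in(-.0435,-.0585)])
```

```text
0 [array([109., 416.]), array([128., 403.]), array([127., 426.]), array([146., 412.])]
0.02 [array([ 97., 395.]), array([117., 382.]), array([115., 405.]), array([135., 392.])]
0.03 [array([ 91., 385.]), array([111., 372.]), array([109., 394.]), array([129., 381.])]
0.04 [array([ 85., 374.]), array([105., 361.]), array([104., 383.]), array([123., 370.])]
```

The rendered fingertips sit about 30 mm above the reported TCP. I'll descend in small steps, checking by force and by picture.

```bash
python3 -m handwheel '[[0,0,0,0.01,0],[0,0,0,0.02,0],[0,0,0,0.025,0],[0,0,0,0.025,0]]'
cat > look.py <<'E'
import sys
from h import *
from cell import *
import cv2
from scipy.spatial.transform import Rotation as Ro
im=read_camera("scene");o=get_obs();print(o['time_s'],o['tool_pos'].round(4),o['tool_rot'].round(1),o['force'].round(1))
R=Ro.from_euler('xyz',o['tool_rot'],degrees=True).as_matrix();p=o['tool_pos']
big=cv2.resize(im[150:260,215:325],(660,660),interpolation=2)[:600]
s=proj("scene",p);s=(s-[215,150]+.5)*6
if len(sys.argv)>2: cv2.circle(big,tuple(map(int,s)),3,(0,0,255),-1)
cv2.imwrite(f"pics/{sys.argv[1]}.png",big)
E
python3 look.py a1 1
```

```text
time_s: 2.65
tool_pos: [0.5069, -0.0609, 0.0953]
tool_rot: [-179.9, 0.0, 63.0]
force: [-0.1, -0.0, 0.1]
grip_width: 0.0001
2.7 [ 0.5073 -0.0609  0.0958] [-180.    0.   63.] [-0.1 -1.   0.8]
```

View pics/a1.png

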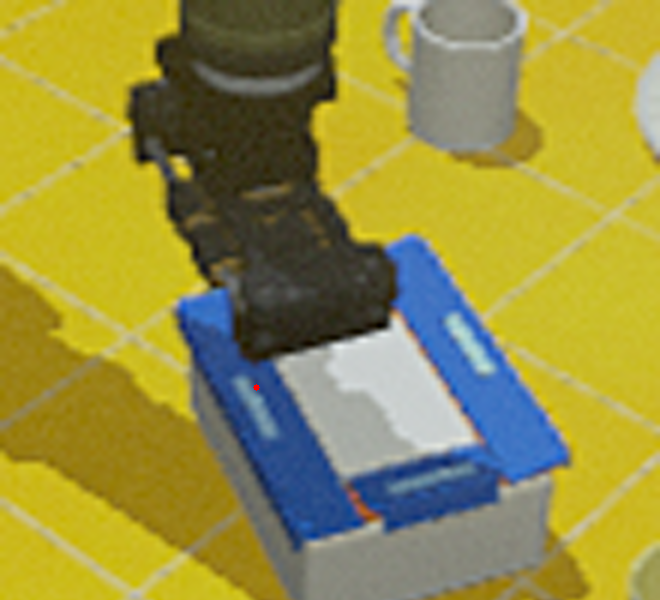

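Run:
```python
from h import *
p=np.array([.5071,-.0609,0]);a=np.radians(-27);ex=np.array([np.cos(a),np.sin(a),0]);ey=np.array([-ex[1],ex[0],0])
for z in(.165,.19,.2,.21,.22):
  print(z,[((proj("scene",p+.095*ex+s*.0375*ey+[0,0,z])-[215,150]+.5)*6).round() for s in(-1,1)])
for z in(.1,.12,.13,.14): print(z,((proj("scene",p+[0,0,z])-[215,150]+.5)*6).round())
```

```text
0.165 [array([255., 427.]), array([397., 389.])]
0.19 [array([255., 389.]), array([400., 352.])]
0.2 [array([255., 373.]), array([401., 336.])]
0.21 [array([255., 358.]), array([402., 321.])]
0.22 [array([255., 342.]), array([403., 305.])]
0.1 [256. 382.]
0.12 [256. 354.]
0.13 [256. 340.]
0.14 [256. 326.]
```

```bash
python3 -m handwheel '[[0,0,0,0.002,0],[0,0,0,0.004,0],[0,0,0,0.006,0],[0,0,0,0.006,0]]'; python3 -m handwheel '[[0,0,0,0.001,0],[0,0,0,0.002,0],[0,0,0,0.003,0],[0,0,0,0.003,0]]'; python3 -m handwheel '[[0,0,0,0.001,0],[0,0,0,0.002,0],[0,0,0,0.002,0],[0,0,0,0.002,0]]'; python3 look.py a2 1
```

```text
time_s: 3.1
tool_pos: [0.5074, -0.0609, 0.09]
tool_rot: [-180.0, 0.0, 63.0]
force: [0.3, -1.3, 0.0]
grip_width: 0.0011
time_s: 3.5
tool_pos: [0.5076, -0.0609, 0.0871]
tool_rot: [-180.0, 0.0, 63.0]
force: [0.1, 0.6, 0.3]
grip_width: 0.0002
time_s: 3.9
tool_pos: [0.5076, -0.0609, 0.0852]
tool_rot: [-180.0, 0.0, 63.0]
force: [-1.0, 0.4, -1.6]
grip_width: 0.0004
3.95 [ 0.5077 -0.0609  0.0853] [180.   0.  63.] [0.5 0.6 0.6]
```

View pics/a2.png

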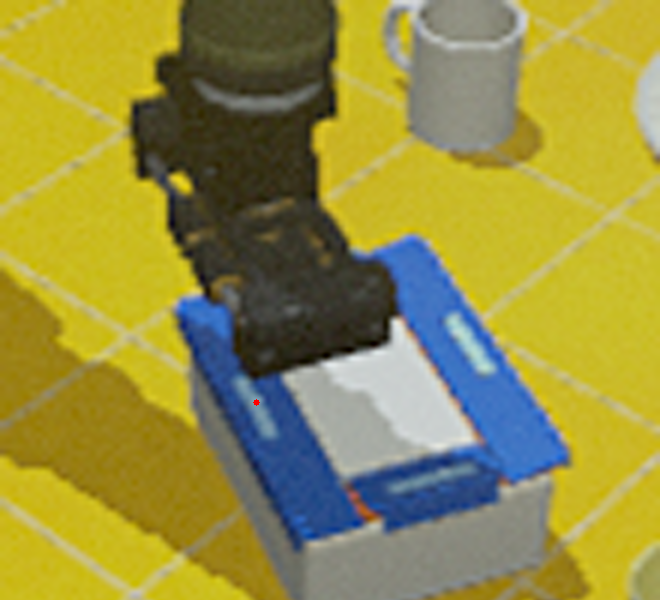

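```bash
python3 -m handwheel '[[0,0,0,0.001,0],[0,0,0,0.002,0],[0,0,0,0.003,0],[0,0,0,0.003,0]]'; python3 -m handwheel '[[0,0,0,0.001,0],[0,0,0,0.002,0],[0,0,0,0.003,0],[0,0,0,0.003,0]]'; python3 -m handwheel '[[0,0,0,0.001,0],[0,0,0,0.002,0],[0,0,0,0.003,0],[0,0,0,0.003,0]]'
```

```text
time_s: 4.35
tool_pos: [0.5075, -0.0609, 0.082]
tool_rot: [-180.0, 0.0, 63.0]
force: [0.5, 0.9, 0.3]
grip_width: 0.0003
time_s: 4.75
tool_pos: [0.5075, -0.0609, 0.079]
tool_rot: [-180.0, 0.0, 63.0]
force: [-0.5, 0.6, -0.2]
grip_width: 0.0007
time_s: 5.15
tool_pos: [0.5075, -0.0609, 0.076]
tool_rot: [-180.0, 0.0, 63.0]
force: [0.1, 0.9, -0.4]
grip_width: 0.0005
```

There's still no contact at a reported 0.076, so the fingers do end higher than reported, as the pictures show. I'll keep going until they touch.

```bash
python3 -m handwheel '[[0,0,0,0.002,0],[0,0,0,0.004,0],[0,0,0,0.004,0]]'; python3 -m handwheel '[[0,0,0,0.002,0],[0,0,0,0.004,0],[0,0,0,0.004,0]]'; python3 -m handwheel '[[0,0,0,0.002,0],[0,0,0,0.004,0],[0,0,0,0.004,0]]'; python3 look.py a3 1
```

```text
time_s: 5.45
tool_pos: [0.5073, -0.0609, 0.0719]
tool_rot: [-180.0, 0.0, 63.0]
force: [-0.2, -0.0, -0.0]
grip_width: 0.0004
time_s: 5.75
tool_pos: [0.5074, -0.0609, 0.0679]
tool_rot: [-180.0, 0.0, 63.0]
force: [-0.5, 0.3, -0.2]
grip_width: 0.0006
time_s: 6.05
tool_pos: [0.5074, -0.0609, 0.0639]
tool_rot: [-180.0, 0.0, 63.0]
force: [-0.4, -0.0, 0.7]
grip_width: 0.0006
6.1 [ 0.5075 -0.0609  0.064 ] [-180.    0.   63.] [ 0.8 -0.2 -1. ]
```

View pics/a3.png

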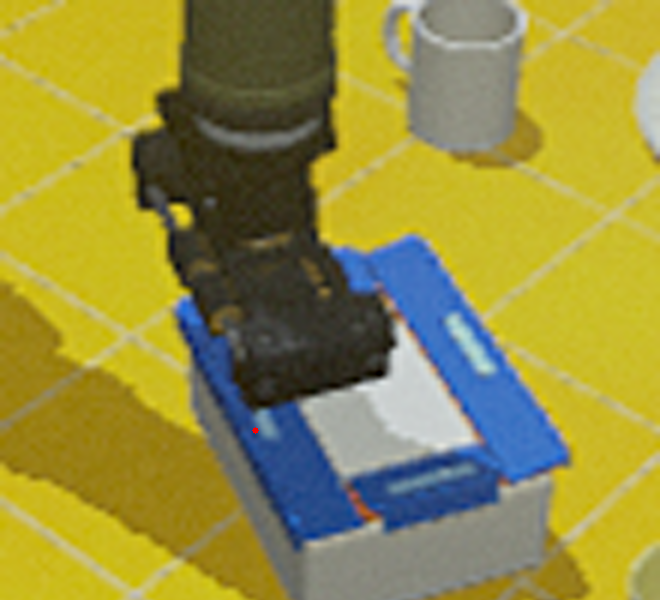

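```bash
python3 -m handwheel '[[0,0,0,0.002,0],[0,0,0,0.004,0],[0,0,0,0.004,0]]'; python3 -m handwheel '[[0,0,0,0.002,0],[0,0,0,0.003,0],[0,0,0,0.003,0]]'; python3 -m handwheel '[[0,0,0,0.002,0],[0,0,0,0.003,0],[0,0,0,0.003,0]]'; python3 -m handwheel '[[0,0,0,0.002,0],[0,0,0,0.003,0],[0,0,0,0.003,0]]'
```

```text
time_s: 6.4
tool_pos: [0.5074, -0.0609, 0.0599]
tool_rot: [-180.0, 0.0, 63.0]
force: [0.5, 0.2, 0.1]
grip_width: 0.0003
time_s: 6.7
tool_pos: [0.5075, -0.0609, 0.057]
tool_rot: [-180.0, 0.0, 63.0]
force: [0.1, 0.4, 0.2]
grip_width: 0.0011
time_s: 7.0
tool_pos: [0.5075, -0.0609, 0.054]
tool_rot: [-180.0, 0.0, 63.0]
force: [0.4, -0.1, -0.3]
grip_width: 0.0004
time_s: 7.3
tool_pos: [0.5075, -0.0609, 0.051]
tool_rot: [-180.0, 0.0, 63.0]
force: [0.4, 0.6, 0.0]
grip_width: 0.0003
```

```bash
python3 -m handwheel '[[0,0,0,0.002,0],[0,0,0,0.003,0],[0,0,0,0.003,0]]'; python3 -m handwheel '[[0,0,0,0.002,0],[0,0,0,0.003,0],[0,0,0,0.003,0]]';  python3 look.py a4
```

```text
time_s: 7.6
tool_pos: [0.5077, -0.061, 0.0486]
tool_rot: [180.0, 0.0, 63.0]
force: [-1.9, -0.0, 4.5]
grip_width: 0.0006
time_s: 7.9
tool_pos: [0.5078, -0.061, 0.0483]
tool_rot: [180.0, 0.1, 63.0]
force: [-9.6, 0.8, 25.5]
grip_width: 0.0008
7.95 [ 0.5078 -0.061   0.0483] [1.8e+02 1.0e-01 6.3e+01] [-8.6  0.4 25.1]
```

View pics/a4.png

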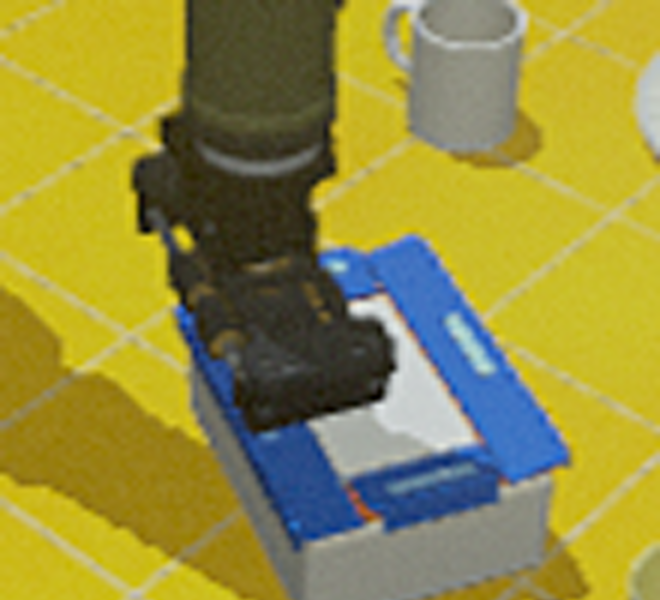

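The fingertips touched at a reported 0.0483, which is 83 mm true, so the TCP offset is about 35 mm. This side didn't yield at 25 N, so it's already shut. Next is the +y long side.

```bash
python3 -m handwheel '[[0,0,0,-0.02,0],[0,0.01,0,-0.035,0],[0,0.05,0,-0.035,0],[0,0.09,0,-0.035,0],[0,0.12,0,-0.035,0],[0,0.128,0,-0.035,0],[0,0.128,0,-0.025,0],[0,0.128,0,-0.014,0],[0,0.128,0,-0.014,0]]'; python3 look.py b1 1
```

```text
time_s: 8.85
tool_pos: [0.5634, 0.0506, 0.0565]
tool_rot: [-179.8, 0.2, 62.9]
force: [0.6, -0.9, -0.2]
grip_width: 0.0005
8.9 [0.5642 0.051  0.0575] [-1.799e+02  1.000e-01  6.290e+01] [0.1 0.1 0.4]
```

View pics/b1.png

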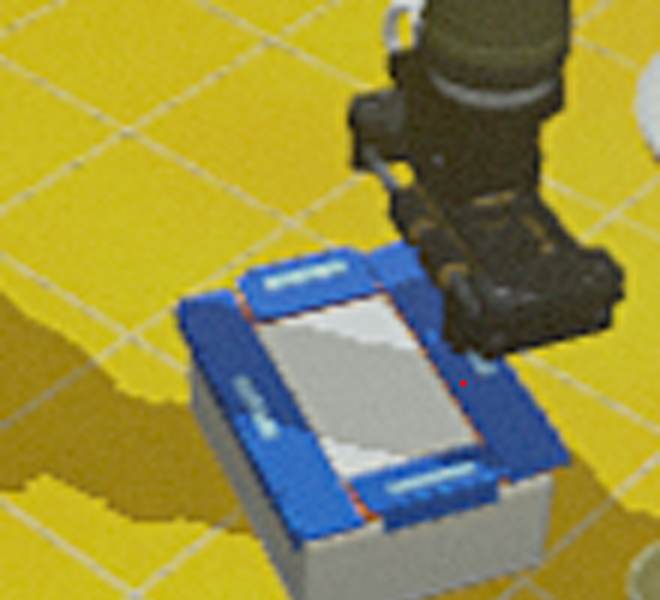

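```bash
python3 -m handwheel '[[0,0.001,0,0.002,0],[0,0.001,0,0.004,0],[0,0.001,0,0.004,0]]'; python3 -m handwheel '[[0,0,0,0.001,0],[0,0,0,0.002,0],[0,0,0,0.002,0]]'; python3 -m handwheel '[[0,0,0,0.001,0],[0,0,0,0.002,0],[0,0,0,0.002,0]]'; python3 -m handwheel '[[0,0,0,0.001,0],[0,0,0,0.002,0],[0,0,0,0.002,0]]'
```

```text
time_s: 9.2
tool_pos: [0.5665, 0.0533, 0.0559]
tool_rot: [179.9, 0.0, 63.0]
force: [-0.3, -1.2, 3.8]
grip_width: 0.0004
time_s: 9.5
tool_pos: [0.5668, 0.0538, 0.054]
tool_rot: [179.9, 0.0, 63.0]
force: [-0.9, -0.0, 3.8]
grip_width: 0.0007
time_s: 9.8
tool_pos: [0.5658, 0.0541, 0.0506]
tool_rot: [-180.0, 0.0, 63.0]
force: [0.6, 0.6, -0.4]
grip_width: 0.0006
time_s: 10.1
tool_pos: [0.5659, 0.0541, 0.0489]
tool_rot: [-180.0, 0.0, 63.0]
force: [-0.4, -0.4, 0.9]
grip_width: 0.0005
```

It resisted, then went free at about 0.052: the +y side has snapped. I'll press a touch more to confirm the stop.

```bash
python3 -m handwheel '[[0,0,0,0.001,0],[0,0,0,0.003,0],[0,0,0,0.003,0]]'
```

```text
time_s: 10.4
tool_pos: [0.5662, 0.054, 0.0485]
tool_rot: [180.0, 0.1, 63.0]
force: [-7.0, -1.3, 15.4]
grip_width: 0.0008
```

```bash
python3 -m handwheel '[[0,0,0,-0.02,0],[0,0,0,-0.04,-0.1],[0,-0.01,0.015,-0.04,-0.25],[0,-0.02,0.03,-0.04,-0.4],[0,-0.03,0.045,-0.04,-0.55],[0,-0.04,0.06,-0.04,-0.7],[0,-0.05,0.075,-0.04,-0.85],[0,-0.06,0.085,-0.04,-1.0],[0,-0.065,0.089,-0.04,-1.15],[0,-0.065,0.089,-0.04,-1.3],[0,-0.065,0.089,-0.04,-1.45],[0,-0.065,0.089,-0.04,-1.571],[0,-0.065,0.089,-0.03,-1.571],[0,-0.065,0.089,-0.02,-1.571],[0,-0.065,0.089,-0.014,-1.571],[0,-0.065,0.089,-0.014,-1.571]]'; python3 look.py c1 1
```

```text
time_s: 12.0
tool_pos: [0.6149, -0.0443, 0.0586]
tool_rot: [-179.9, -0.1, 153.0]
force: [0.2, 0.2, -0.2]
grip_width: 0.0003
12.05 [ 0.6154 -0.0442  0.0594] [-1.80e+02 -1.00e-01  1.53e+02] [-0.3  0.3 -0.3]
```

View pics/c1.png

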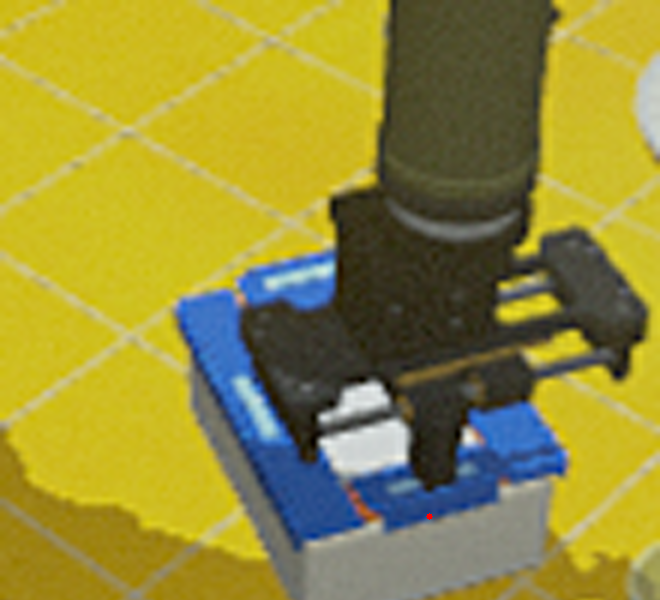

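Now the finger tip is visible at (435,485), over the middle of the +x stripe. I'll press.

```bash
python3 -m handwheel '[[0,0,0,0.002,0],[0,0,0,0.004,0],[0,0,0,0.004,0]]'; python3 -m handwheel '[[0,0,0,0.001,0],[0,0,0,0.002,0],[0,0,0,0.002,0]]'; python3 -m handwheel '[[0,0,0,0.001,0],[0,0,0,0.002,0],[0,0,0,0.002,0]]'; python3 -m handwheel '[[0,0,0,0.001,0],[0,0,0,0.002,0],[0,0,0,0.002,0]]'
```

```text
time_s: 12.35
tool_pos: [0.6164, -0.0442, 0.0566]
tool_rot: [180.0, 0.0, 153.0]
force: [0.9, 0.2, 0.8]
grip_width: 0.0008
time_s: 12.65
tool_pos: [0.6167, -0.0442, 0.0554]
tool_rot: [180.0, 0.1, 153.0]
force: [-1.2, -0.7, 5.9]
grip_width: 0.0005
time_s: 12.95
tool_pos: [0.6169, -0.0445, 0.0529]
tool_rot: [180.0, 0.1, 153.0]
force: [1.2, 0.1, 2.2]
grip_width: 0.0005
time_s: 13.25
tool_pos: [0.6152, -0.0442, 0.0495]
tool_rot: [-180.0, -0.1, 153.0]
force: [-0.0, 0.3, -0.9]
grip_width: 0.0007
```

```bash
python3 -m handwheel '[[0,0,0,0.002,0],[0,0,0,0.003,0],[0,0,0,0.003,0]]'
```

```text
time_s: 13.55
tool_pos: [0.6156, -0.0442, 0.0484]
tool_rot: [-179.9, -0.0, 153.0]
force: [-4.2, -0.0, 9.7]
grip_width: 0.0002
```

The +x side is shut, with a firm stop at 0.0484. Next is -x, 178 mm away along tool x.

```bash
python3 -m handwheel '[[0,0,0,-0.02,0],[0,0.01,0,-0.04,0],[0,0.04,0,-0.04,0],[0,0.08,0,-0.04,0],[0,0.12,0,-0.04,0],[0,0.16,0,-0.04,0],[0,0.178,0,-0.04,0],[0,0.178,0,-0.03,0],[0,0.178,0,-0.02,0],[0,0.178,0,-0.014,0],[0,0.178,0,-0.014,0]]'; python3 look.py d1 1
```

```text
time_s: 14.65
tool_pos: [0.457, 0.0368, 0.0599]
tool_rot: [179.9, -0.2, 153.0]
force: [-0.5, -0.3, 0.4]
grip_width: 0.0005
14.7 [0.4573 0.037  0.0605] [179.9  -0.2 153. ] [-0.5  0.3 -0.2]
```

View pics/d1.png

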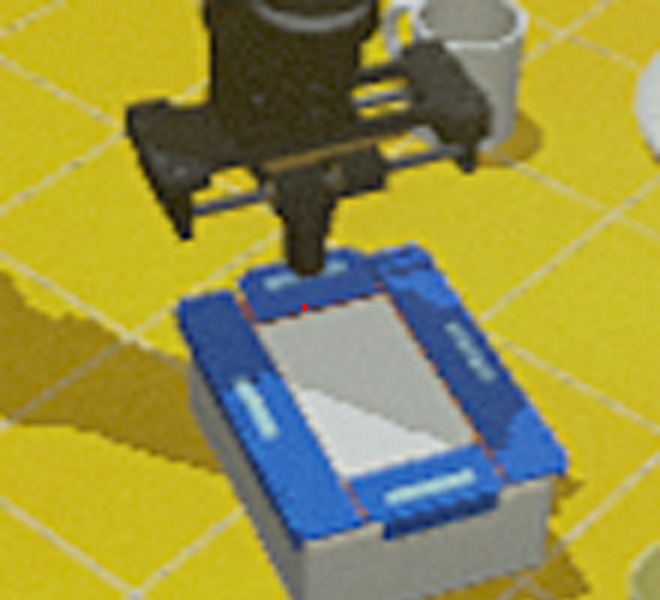

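The box hasn't moved, and the tip at (305,270) is over the -x stripe. I'll press.

```bash
python3 -m handwheel '[[0,0,0,0.002,0],[0,0,0,0.004,0],[0,0,0,0.004,0]]'; python3 -m handwheel '[[0,0,0,0.001,0],[0,0,0,0.002,0],[0,0,0,0.002,0]]'; python3 -m handwheel '[[0,0,0,0.001,0],[0,0,0,0.002,0],[0,0,0,0.002,0]]'; python3 -m handwheel '[[0,0,0,0.001,0],[0,0,0,0.002,0],[0,0,0,0.002,0]]'; python3 -m handwheel '[[0,0,0,0.002,0],[0,0,0,0.003,0],[0,0,0,0.003,0]]'
```

```text
time_s: 15.0
tool_pos: [0.4574, 0.0366, 0.0571]
tool_rot: [180.0, -0.0, 153.0]
force: [-0.1, -1.4, 0.1]
grip_width: 0.0006
time_s: 15.3
tool_pos: [0.4576, 0.0365, 0.0556]
tool_rot: [-180.0, 0.0, 153.0]
force: [-1.7, 1.0, 4.0]
grip_width: 0.0005
time_s: 15.6
tool_pos: [0.4571, 0.0367, 0.0534]
tool_rot: [-180.0, -0.0, 153.0]
force: [-1.6, 0.6, 4.9]
grip_width: 0.0005
time_s: 15.9
tool_pos: [0.4573, 0.0362, 0.0509]
tool_rot: [-180.0, 0.0, 153.0]
force: [-0.8, 0.2, 0.8]
grip_width: 0.0005
time_s: 16.2
tool_pos: [0.4575, 0.0362, 0.0485]
tool_rot: [-180.0, -0.0, 153.0]
force: [-1.5, -0.2, 5.5]
grip_width: 0.0004
```

```bash
python3 -m handwheel '[[0,0,0,0.002,0],[0,0,0,0.002,0]]'; python3 -m handwheel '[[0,0,0,-0.02,0],[0,0,0,-0.06,0],[0,0,0,-0.1,0],[0,0,0.04,-0.14,0],[0,0,0.08,-0.15,0],[0,0,0.12,-0.15,0],[0,0,0.16,-0.15,0],[0,0,0.2,-0.15,0],[0,0,0.2,-0.15,0]]'; python3 look.py e1
python3 - <<'E'
import cv2
from cell import *
im=read_camera("top");cv2.imwrite("pics/top2.png",im)
cv2.imwrite("pics/e2.png",cv2.resize(im[125:225,195:295],(600,600),interpolation=2))
E
```

```text
time_s: 16.4
tool_pos: [0.4575, 0.0362, 0.0482]
tool_rot: [-179.9, -0.0, 153.0]
force: [-9.4, -1.9, 23.8]
grip_width: 0.0004
time_s: 17.3
tool_pos: [0.5466, 0.2235, 0.1951]
tool_rot: [179.7, -0.3, 153.7]
force: [-0.3, 1.1, -0.3]
grip_width: 0.0005
17.35 [0.5467 0.2198 0.1953] [179.9  -0.2 153.5] [-0.1 -0.  -0.8]
```

View pics/e1.png

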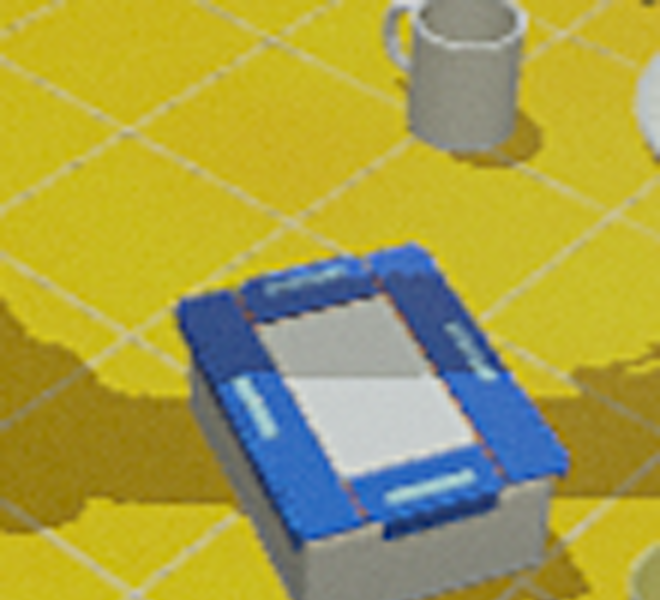

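View pics/e2.png

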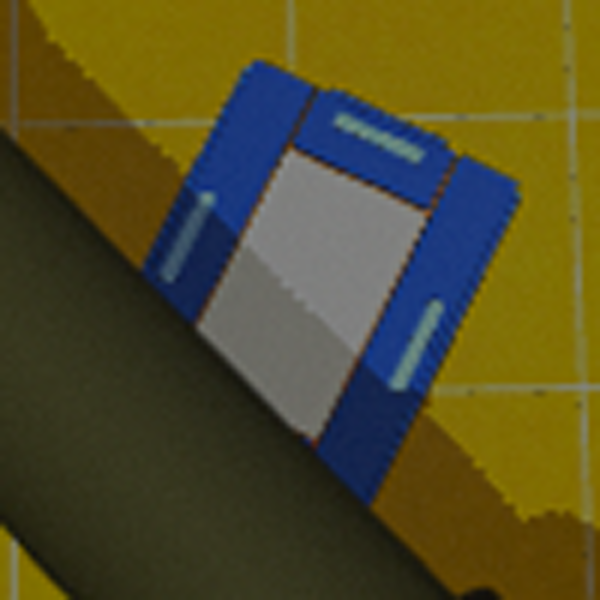

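View pics/top2.png

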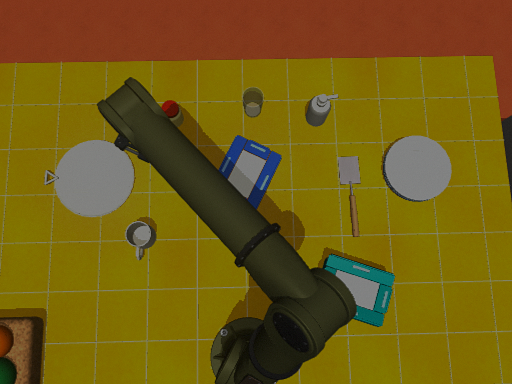

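Both views show every section flush, with no orange gaps at the corners. The box corners are at the same pixels as before, and the other things haven't moved. I'll hand it in.

```bash
python3 -m handwheel '[[0,0,0,0,0],[0,0,0,0,0],[0,0,0,0,0]]'; python3 -c "
from cell import *
print(sign_off())"
```

```text
time_s: 17.7
tool_pos: [0.5486, 0.2125, 0.1964]
tool_rot: [-180.0, 0.1, 152.8]
force: [-0.8, -1.4, -0.0]
grip_width: 0.0004
the job is handed in; nothing more can be done
None
```

All four rim sections of the lid are shut, by my checks. I handed the job in at 17.7 s with the arm clear of everything.

- **Pressing:** With the fingers closed, I pressed each section at its press point: long -y, long +y, short +x, then short -x. As the box looks the same turned half round, these side names could be swapped end for end. Three of them resisted, gave way and then met a firm stop. The long -y section was already shut: it did not move at 25 N.
- **Heights:** All four stopped at the same reported height, 0.048 m.
- **Last pictures:** The rim was flush with no gaps at the corners, except that the arm hid the -x end in the top view. The box was at the same pixels as at the start. The other kitchen things looked unmoved where they were visible.
- **Force:** The highest vertical force I read was about 25 N, against the 120 N wrist limit.

**Disagreement:** The fingertips really end about 35 mm above the reported TCP. The pictures showed it, and the contact heights confirmed it (83 mm expected, 48 mm reported). I therefore found each contact by force rather than relying on the reported height.

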